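Seat the strain viewer's lens in its three-point spring mount

ROBOT

A 6-joint arm with a two-finger parallel gripper is mounted at the origin on a cart in front of the work surface, level with it; the furniture and walls round the work are solid. World frame = base frame: x ahead of the robot, y to its left, z up, the work surface at z = 0. Lengths are in m, angles in degrees, forces in N, time in s.
With the tool pointing down it reaches from about 0.35 to 0.875 m from the base axis. Payload 4.2 kg.
Tool frame: the origin (TCP) lies midway between the tips of the shut fingers; the grasp point (between the pads) lies 19 mm behind it; z points along the fingers, y is the line along which they close (so a half turn about z gives the same grasp; the last joint's range is limited). The gripper opens to 87 mm and grips with 3 to 60 N. Pads are 19 mm wide; open, the fingers measure 117 mm over their backs; the gripper's body (75 mm by 190 mm) begins 51 mm behind the grasp point.
Start: joints at [-57.261, 22.042, 0.453, 0, -68.411, -14.817], TCP at [0.192, -0.595, 0.2] pointing down, gripper open.
Joint ranges: [-179.83, 179.83], [-69.29, 118.12], [-61.27, 80.66], [-181.25, 117.63], [-171.15, -9.14], [-177.46, 177.46]. Speed limits (degrees/s): [159.86, 159.86, 180, 180, 180, 180].

INTERFACE

Orientations are given as a 3x3 rotation matrix whose columns are the frame's x, y, z axes.
In Python, from station import sense, capture, finish_job, silhouettes, landmark_of gives the robot as it stands.
- The arm moves only by the tool step_arm, never from a script. Its arguments are lists of equal length, an entry for each row: "linear": the shift along the tool's x, y, z in mm, a list of three; "delta_rot": the turn, a rotation vector about the tool's x, y, z in rad, a list of three; "grip": the finger opening in mm, from 0 to 87. A call has 1 to 10 rows; each row shifts and turns the commanded pose from where the row before left it, along the tool's axes as they then stand; what a row does not reach is not made up. A row lasts 1/8 s, in which the tool goes at most 62.5 mm and 10.7 degrees, less where a joint would pass 70% of its speed; a pose out of reach is approached as far as the arm can. A call with a gripper value outside its range is refused whole. The fingers move at their own pace and stop on an object; the grip force is fixed at half the most. Time passes only in rows, so rows that do not move let the fingers close. It gives the time, the measured TCP pose, the force, the opening and the grip force at its end, in the units of the state.
- sense(): the state, without advancing time (a new reading comes with each control period).
- capture(name): name is "scene" or "top" or "wrist"; returns a dict with "img" (420x560x3 uint8, red, green, blue), "fx", "fy", "cx", "cy" (pixels), "k1" (the pictures are not rectified: a ray, as slopes to the right and down, at radius r is drawn at 1 + k1 r^2 times it, then the intrinsics apply), "world_to_cam" (4x4, takes a point from world to camera coordinates); the wrist camera has in their place "mount" (4x4, takes a point from camera to tool coordinates, whose origin is the TCP and whose axes are the flange's). Camera axes: x right, y up, looking along -z (the intrinsics and any distortion apply to the point x, -y, -z); pixel columns grow to the right and rows downward; lengths in m; the calibration is good to about 2 mm. A picture is of the moment at which its call begins: read the wrist's pose just before it. There is no depth.
- finish_job(): hands the job in; it is judged then, once.
Trained networks look in the newest picture that a camera, given by its name, has taken for a name from the list of things; names that differ only in an ending like _2 or _b are one class to them, and where a whole thing is asked for, a point or a joint stands for the part that bears it (a point fixed in the world has none). Each returns a list of dicts, best first, with "score" (0 to 1); they miss things now and then, are a little off and sometimes report something else, mostly with a low value. They report only what shows in the picture. A call takes as long as a camera call.
- silhouettes(camera, label): "mask" (420x560 bool, what is visible of it) and "point" ([column, row] in pixels, amid what is visible of it).
- landmark_of(camera, label): "point" ([column, row] in pixels: a listed point, or the origin of a listed thing).
The state is a dict: "time_s": time; "joints": joint angles; "joint_velocities": joint speeds; "effort": joint torques, N m; "tcp_pos": TCP position; "ee_rot": TCP orientation; "wrist_force": force on the tool from outside, world axes, zero at the start; "moment": the same for the moment, N m; "gripper_width": opening from 0.0 (shut) to 1.0 (fully open); "gripper_force": force on a finger pad.
Only numpy, scipy, OpenCV 4.12 (cv2) and the standard library are available. Lean on these libraries where they do the work, as an engineer would, in place of code of your own. Each camera call takes 0.05 s, during which the arm holds its last target. There are 200 camera calls.

TASK

Fit the brass lens cell in the round three-claw mount: lower it upright with its lugs in the gaps between the claws, press it gently down on the spring table, turn it clockwise (seen from above) as far as it goes so that the lugs slide under the claws, and let the spring lift it until all three points bear and it sits level and cannot rock. Press only a little more than the spring needs and never force it, and leave the jars, the paddle and the graphite block with its red bead where they are.

Things in the scene. Friction and masses are not known exactly. Their poses are not given: they have to be found in the camera images.
- lens_cell: Lens in its cell, upright, 54 mm high, 120 g +-20 %. Origin: centre of its underside, z up. Below, z 0 to 16 mm: black round foot, 36 mm diameter, with 3 lugs. Above, z 16 to 54 mm: brass square head 42 x 42 mm, flats facing its +-x and +-y; hold it by two opposite flats, fingertips above z = 20 mm to clear the claws (glass dome on top, 3 mm).
- lug (a point): Middle of the top of one of the cell's three brass lugs (all alike, at 0, 120 and 240 degrees from the cell's +x axis, this one at 0), 25.5 mm from the axis, 6 mm above the underside. Each lug is 12 mm wide, 5 mm thick and reaches out to 28.5 mm from the axis. The cell fits in all three ways.
- mount: Lens mount, fixed. Origin: centre of its foot's underside on the bench, z up along its axis. Dark steel foot 100 mm across, 12 mm high, aluminium column, and on it an aluminium head 84 mm across with three claws, at 0, 120 and 240 degrees from the mount's +x axis. The head's height is set differently each time (24 mm range) and is NOT reported, so feel for it: claw tops lie 51.5 to 75.5 mm above the bench.
- gap (a point): Point on the rim of the mount's foot (50 mm from the axis, 12 mm high) below the middle of one of the 3 gaps between claws, 55 degrees anticlockwise (from above) of the mount's +x axis; lower the cell with a lug at this angle (+-15 degrees will do). Claws reach inward to 22.5 mm from the axis. A clockwise turn of about 57 degrees from here ends at the stops, lugs within 3 degrees of the claw middles.
- spring_axis (a point): Point on the mount's axis, 12 mm above the bench. In the head, on this axis, is the spring table with 3 white pads that carry the cell's foot; unpressed the pads are 8.5 mm below the claw tops. It yields from 4 N, then 1 N more per mm; end stop at 6.5 mm (10.5 N). At less than 4.5 mm (8.5 N) the lugs cannot pass under the claws: press with about 10 to 12 N while turning.
- claw (a point): Point on the rim of the mount's foot (50 mm from the axis, 12 mm high) below the middle of the claw at the mount's +x. Under each claw is a brass rounded bearing point, 25.5 mm from the axis, 7 mm below the claw top, and at its clockwise end a springy stop wall (8 N m per rad, 0.1 rad of give). Let go, the spring holds the lugs up on the points, 2.4 N each. Side clearance to claw posts 3 mm.
- marver_block: bystander: black graphite block 50 x 50 x 18 mm; origin at the centre of its underside
- red_bead: bystander: red glass bead, 23 mm across and 8 mm high, lying on the graphite block; origin at the centre of its underside
- frit_jar: bystander: small jar of red frit with a black screw lid, 49 x 49 x 56 mm; origin at the centre of its underside
- blue_jar: bystander: small jar of blue frit with a white screw lid, 54 x 54 x 68 mm; origin at the centre of its underside
- brass_paddle: bystander: small brass paddle with a wooden handle, 138 x 42 x 25 mm; origin at the centre of its underside

How it is judged:
By the outcome, as a careful person would: the job done as asked, in the order asked, and still so for the second after the job is handed in, with the robot touching nothing.
It also fails if it takes over 72 s, if anything falls off the work surface, if the arm or the gripper's body presses on something with over 40 N, if the wrist force passes 120 N, or if a joint passes its speed limit or range.

## Working session

There is one attempt and no reset: what is moved stays moved. The work goes in short steps, Python scripts to look and compute and a tool call to move; the robot and the scene stay as the last step left them, time stands still between calls to the robot, and variables do not carry over. Pictures are saved under pics/ and viewed, at most 10 in all, crops included, and the job is handed in when it is done.

Besides the shell and the picture viewer there is one more tool, called as name(argument=value, ...), one argument or row to a line, values as JSON. step_arm: Moves the arm, as the interface text tells. Its arguments: {"type":"object","properties":{"linear":{"type":"array"},"delta_rot":{"type":"array"},"grip":{"type":"array"}},"required":["linear","delta_rot","grip"]}

```bash
mkdir -p pics; cat > h.py <<'E'
import numpy as np, cv2
from station import sense, capture, finish_job, silhouettes, landmark_of
def ray(c,px,st=None):
    u=(px[0]-c['cx'])/c['fx']; v=(px[1]-c['cy'])/c['fy']
    rd=np.hypot(u,v); r=rd
    for _ in range(20): r=rd/(1+c['k1']*r*r)
    s=r/rd if rd>0 else 1
    d=np.array([u*s,-v*s,-1.])
    if 'mount' in c and c.get('world_to_cam') is None:
        T=np.eye(4);T[:3,:3]=np.array(st['ee_rot']);T[:3,3]=st['tcp_pos'];M=T@np.array(c['mount'])
    else: M=np.linalg.inv(np.array(c['world_to_cam']))
    return M[:3,3],M[:3,:3]@d
def at_z(c,px,z,st=None):
    o,d=ray(c,px,st); return o+d*(z-o[2])/d[2]
def save(name,c): cv2.imwrite(f'pics/{name}.png',c['img'][:,:,::-1])
E
cat > a.py <<'E'
from h import *
s=sense(); print({k:np.round(v,3).tolist() for k,v in s.items()})
Z=dict(lens_cell=0,lug=.006,mount=0,gap=.012,spring_axis=.012,claw=.012,marver_block=0,red_bead=.018,frit_jar=0,blue_jar=0,brass_paddle=0)
for n in ['top','scene']:
    c=capture(n); save(n+'0',c)
    for l,z in Z.items():
        for r in landmark_of(n,l)[:4]:
            print(n,l,round(r['score'],2),np.round(r['point'],1),np.round(at_z(c,r['point'],z),4))
E
python3 a.py
```

```text
{'time_s': 0.0, 'joints': [-57.262, 22.091, 0.378, -0.029, -68.413, -14.817], 'joint_velocities': [0.03, 0.047, -0.045, -0.033, 0.021, -0.004], 'effort': [-0.0, -39.066, 18.741, 4.22, 0.011, -0.0], 'tcp_pos': [0.192, -0.594, 0.199], 'ee_rot': [[-0.952, -0.308, -0.001], [-0.308, 0.952, 0.002], [0.0, 0.002, -1.0]], 'wrist_force': [-0.672, 0.064, 0.115], 'moment': [0.004, 0.014, -0.037], 'gripper_force': 0.0, 'gripper_width': 0.999}
top lens_cell 0.71 [194.8 237.6] [0.4902 0.2523 0.    ]
top lug 0.78 [205.2 235.4] [0.495  0.2256 0.006 ]
top mount 0.8 [341.2 261. ] [ 0.4283 -0.1028  0.    ]
top mount 0.52 [325.6 252.7] [ 0.449  -0.0655  0.    ]
top gap 0.55 [323.8 270.6] [ 0.4065 -0.0595  0.012 ]
top spring_axis 0.76 [340.5 265.9] [ 0.4169 -0.0997  0.012 ]
top claw 0.6 [323.5 256. ] [ 0.4413 -0.0595  0.012 ]
top marver_block 0.84 [264.4 270.9] [0.4075 0.0831 0.    ]
top red_bead 0.55 [261.5 271.6] [0.4066 0.0891 0.018 ]
top frit_jar 0.64 [185.3 141.6] [0.7291 0.277  0.    ]
top blue_jar 0.66 [221.3 151. ] [0.7032 0.1865 0.    ]
top brass_paddle 0.97 [415.4 277.9] [ 0.3833 -0.2831  0.    
[... 288 characters left out ...]
.006 ]
scene mount 0.6 [243.3 244. ] [ 0.4284 -0.095   0.    ]
scene mount 0.53 [254.5 233.9] [ 0.4512 -0.042   0.    ]
scene gap 0.94 [238.6 233.3] [ 0.4072 -0.0613  0.012 ]
scene gap 0.43 [246.5 207.9] [0.4016 0.0738 0.012 ]
scene spring_axis 0.93 [241.2 244.9] [ 0.4273 -0.1148  0.012 ]
scene claw 0.8 [255.1 233.8] [ 0.4566 -0.0567  0.012 ]
scene marver_block 0.55 [250.8 209. ] [0.4123 0.0867 0.    ]
scene red_bead 0.61 [247.1 207. ] [0.4046 0.0705 0.018 ]
scene frit_jar 0.71 [354.3 185.6] [0.7357 0.2767 0.    ]
scene blue_jar 0.58 [342.5 200.5] [0.7017 0.1779 0.    ]
scene blue_jar 0.25 [215.5 285.2] [ 0.3934 -0.2805 -0.    ]
scene brass_paddle 0.55 [215.2 283.2] [ 0.3906 -0.2729  0.    ]
```

```bash
python3 - <<'E'
from h import *
a=cv2.imread('pics/top0.png')[130:320,150:470]; a=cv2.resize(a,(800,475),interpolation=cv2.INTER_CUBIC); cv2.imwrite('pics/c0.png',a)
c=capture('wrist'); print(np.round(c['mount'],3).tolist(),c['fx'],c['cx'],c['cy'],c['k1'])
E
```

```text
[[-0.0, 0.965, 0.262, 0.072], [1.0, 0.0, -0.001, 0.001], [-0.001, 0.262, -0.965, -0.184], [0.0, 0.0, 0.0, 1.0]] 318.9674507924363 282.58424841683194 203.71425755126845 0.004310396905113478
```

View pics/c0.png

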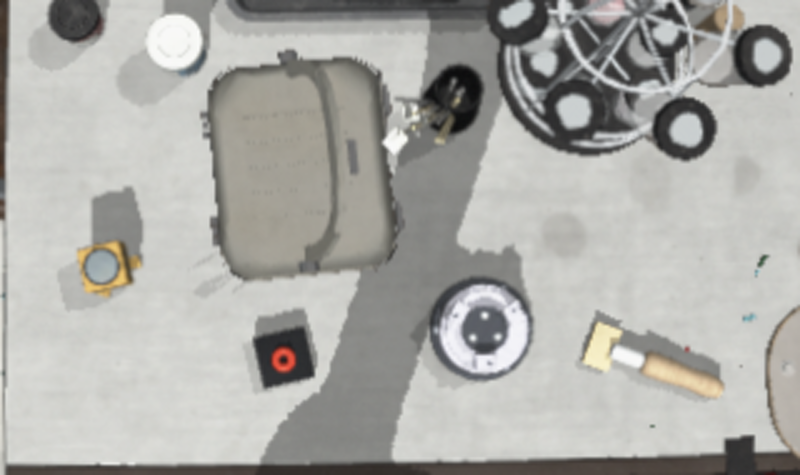

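View pics/scene0.png

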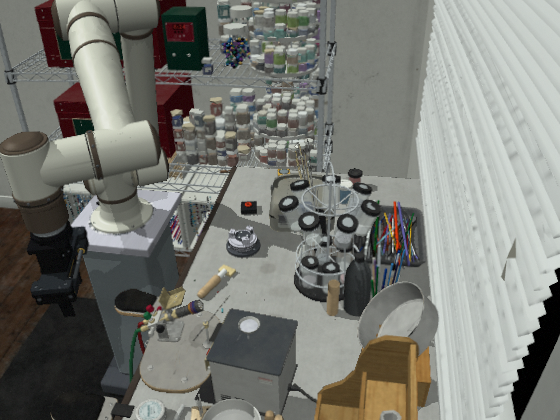

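step_arm(
  linear=[
    [-38,40,-3],
    [-38,40,-3],
    [-38,40,-3],
    [-38,40,-3],
    [-38,40,-3],
    [-38,40,-3],
    [-38,40,-3],
    [-38,40,-3],
    [-38,40,-3],
    [-38,40,-3],
  ],
  delta_rot=[
    [0,0,0],
    [0,0,0],
    [0,0,0],
    [0,0,0],
    [0,0,0],
    [0,0,0],
    [0,0,0],
    [0,0,0],
    [0,0,0],
    [0,0,0],
  ],
  grip=[87,87,87,87,87,87,87,87,87,87],
)

```text
time_s: 2.5
tcp_pos: [0.4314, -0.0954, 0.2309]
ee_rot: [[-0.951, -0.308, 0.001], [-0.308, 0.951, 0.0], [-0.001, -0.0, -1.0]]
wrist_force: [0.1, 0.0, -0.7]
gripper_width: 1.001
gripper_force: 0.0
```

```bash
cat > w.py <<'E'
import sys
from h import *
s=sense(); c=capture('wrist'); save(sys.argv[1],c)
print(s['time_s'],np.round(s['tcp_pos'],4),np.round(s['ee_rot'],3).tolist(),np.round(s['joints'],1),np.round(s['wrist_force'],2),s['gripper_width'])
Z=dict(lens_cell=0,lug=.006,mount=0,gap=.012,spring_axis=.012,claw=.012,marver_block=0)
for l in sys.argv[2:]:
    for r in landmark_of('wrist',l)[:4]: print(l,round(r['score'],2),np.round(r['point'],1),np.round(at_z(c,r['point'],Z[l],s),4))
E
python3 w.py m1 mount gap spring_axis claw
```

```text
2.5 [ 0.4314 -0.0954  0.2309] [[-0.951, -0.308, 0.001], [-0.308, 0.951, 0.0], [-0.001, -0.0, -1.0]] [  8.7   2.4 -20.7   0.  -66.8 -80.8] [ 0.1   0.03 -0.74] 1.0006269695554966
mount 0.61 [278.8 167.7] [ 0.4254 -0.1014  0.    ]
gap 0.94 [316.7 161.5] [ 0.4013 -0.0587  0.012 ]
gap 0.6 [304.2 197.2] [ 0.4501 -0.0586  0.012 ]
spring_axis 0.82 [281.1 171.2] [ 0.4269 -0.0977  0.012 ]
claw 0.66 [305.9 197.3] [ 0.4496 -0.0565  0.012 ]
```

View pics/m1.png

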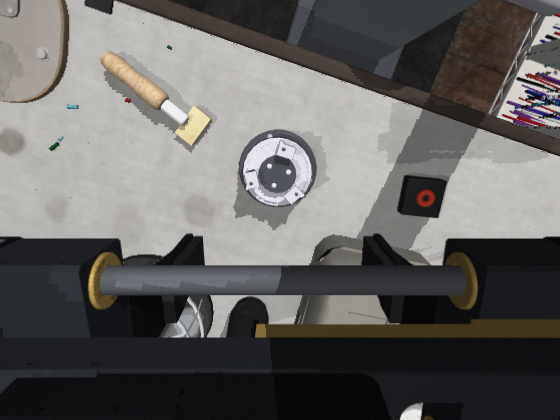

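```bash
python3 - <<'E'
import cv2
a=cv2.imread('pics/m1.png')[122:222,230:330]; cv2.imwrite('pics/m1c.png',cv2.resize(a,(600,600),interpolation=cv2.INTER_CUBIC))
E
```

```text
(no output)
```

View pics/m1c.png

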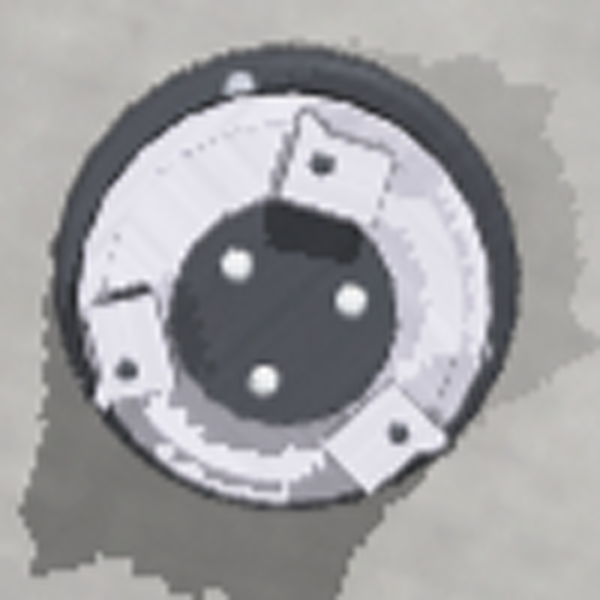

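step_arm(
  linear=[
    [-17,32,0],
    [-17,32,0],
    [-17,32,0],
    [-17,32,0],
    [-17,32,0],
    [-17,32,0],
    [-17,32,0],
    [-17,32,0],
    [-17,32,0],
    [-17,32,0],
  ],
  delta_rot=[
    [0,0,0],
    [0,0,0],
    [0,0,0],
    [0,0,0],
    [0,0,0],
    [0,0,0],
    [0,0,0],
    [0,0,0],
    [0,0,0],
    [0,0,0],
  ],
  grip=[87,87,87,87,87,87,87,87,87,87],
)

```text
time_s: 4.0
tcp_pos: [0.4947, 0.259, 0.2302]
ee_rot: [[-0.952, -0.305, -0.0], [-0.305, 0.952, -0.0], [0.0, -0.0, -1.0]]
wrist_force: [0.1, 0.7, -0.4]
gripper_width: 0.997
gripper_force: 0.0
```

```bash
python3 w.py l1 lens_cell lug
```

```text
4.0 [0.4947 0.259  0.2302] [[-0.952, -0.305, -0.0], [-0.305, 0.952, -0.0], [0.0, -0.0, -1.0]] [  44.3   14.4   -6.3    0.   -69.4 -116.5] [ 0.14  0.73 -0.38] 0.9966127849933503
lens_cell 0.62 [275.2 169.7] [0.4922 0.2492 0.    ]
lug 0.97 [256.2 164.4] [0.4922 0.2238 0.006 ]
```

View pics/l1.png

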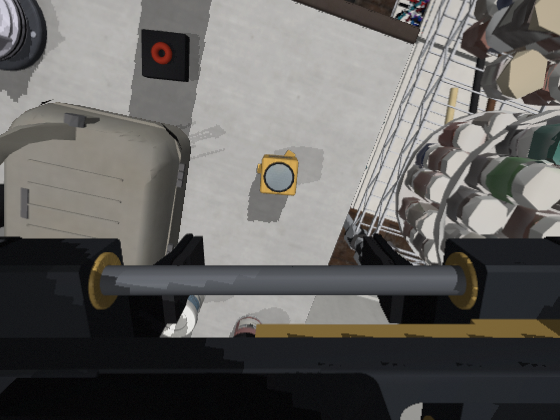

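```bash
python3 - <<'E'
import cv2
a=cv2.imread('pics/l1.png')[140:210,240:320]; cv2.imwrite('pics/l1c.png',cv2.resize(a,(640,560),interpolation=cv2.INTER_CUBIC))
E
cat > m.py <<'E'
from h import *
from scipy.optimize import least_squares
c=capture('wrist')
s=dict(tcp_pos=[0.4314,-0.0954,0.2309],ee_rot=[[-0.951,-0.308,0.001],[-0.308,0.951,0.0],[-0.001,-0.0,-1.0]])
f=lambda p:(230+(p[0]+.5)/6-.5,122+(p[1]+.5)/6-.5)
D=[f(p) for p in[(322,163),(398,432),(127,370)]]
P=[f(p) for p in[(237,265),(352,300),(264,380)]]
def res(q):
    x,y,z,*_=q; out=[]
    for d in D: out.append(np.hypot(*(at_z(c,d,z,s)[:2]-[x,y]))-.0255)
    return out
r=least_squares(res,[.428,-.1,.065]);print('dots r25.5',r.x,r.cost)
for z in(.052,.064,.075):
    w=[at_z(c,d,z,s)[:2] for d in D]; m=np.mean(w,0); print(z,'claw c',m,[ (round(float(np.hypot(*(v-m))),4),round(float(np.degrees(np.arctan2(*(v-m)[::-1]))),1)) for v in w])
    w=[at_z(c,d,z-.0085,s)[:2] for d in P]; m=np.mean(w,0); print('  pads c',m,[ (round(float(np.hypot(*(v-m))),4),round(float(np.degrees(np.arctan2(*(v-m)[::-1]))),1)) for v in w])
# foot rim circle
t=f((240,82));print('rim mark',at_z(c,t,.012,s))
for n,p in dict(l=(52,290),r=(520,280),t=(290,45)).items(): print(n,at_z(c,f(p),.012,s)[:2])
E
python3 m.py
```

```text
dots r25.5 [ 0.41494357 -0.10570672  0.11854999] 1.231595470152057e-24
0.052 claw c [ 0.42682642 -0.10297955] [(0.0314, -176.1), (0.031, 64.3), (0.0313, -55.2)]
  pads c [ 0.42666273 -0.10276902] [(0.0135, -119.3), (0.0136, 120.8), (0.0136, 0.4)]
0.064 claw c [ 0.42470336 -0.10343777] [(0.0303, -176.1), (0.0299, 64.3), (0.0303, -55.2)]
  pads c [ 0.42459361 -0.10322356] [(0.0131, -119.3), (0.0131, 120.8), (0.0131, 0.4)]
0.075 claw c [ 0.42275723 -0.10385781] [(0.0294, -176.1), (0.029, 64.3), (0.0294, -55.2)]
  pads c [ 0.42269691 -0.10364021] [(0.0127, -119.3), (0.0127, 120.8), (0.0127, 0.4)]
rim mark [ 0.38864537 -0.12500219  0.012     ]
l [ 0.44208223 -0.15003184]
r [ 0.409547   -0.05643997]
t [ 0.37840839 -0.11746886]
```

View pics/l1c.png

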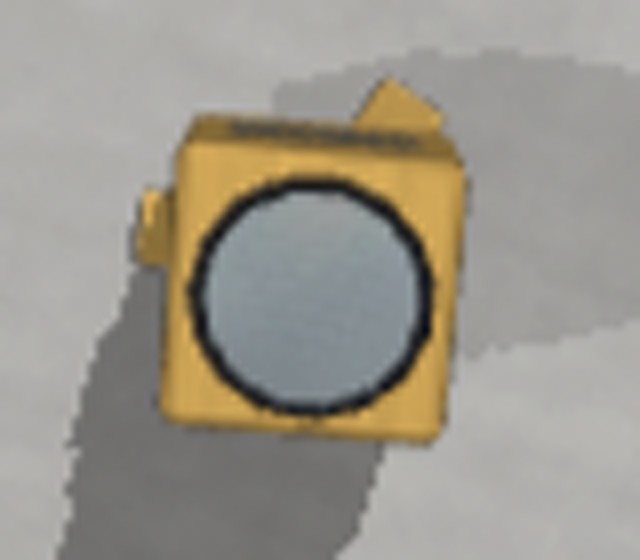

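```bash
python3 - <<'E'
from h import *
c=capture('wrist')
s=dict(tcp_pos=[0.4947,0.259,0.2302],ee_rot=[[-0.952,-0.305,0],[-0.305,0.952,0],[0,0,-1.]])
f=lambda p:(240+(p[0]+.5)/8-.5,140+(p[1]+.5)/8-.5)
w=[at_z(c,f(p),.054,s)[:2] for p in[(182,137),(467,160),(440,440),(163,423)]]
print(np.round(w,4),np.mean(w,0),'dome',at_z(c,f((312,297)),.0545,s))
for i in range(4):
    e=w[(i+1)%4]-w[i]; print(np.hypot(*e),np.degrees(np.arctan2(e[1],e[0])))
print('lugs',at_z(c,f((137,222)),.006,s),at_z(c,f((418,98)),.006,s))
E
```

```text
[[0.474  0.2296]
 [0.4648 0.2687]
 [0.5044 0.2779]
 [0.5143 0.2389]] [0.48936864 0.25376425] dome [0.48999729 0.25382156 0.0545    ]
0.04020620239708839 103.15463587242846
0.04068498835628562 12.967755374482946
0.040193854300361063 -75.85837500820435
0.04137728358446425 -167.00376144629155
lugs [0.49555936 0.225535   0.006     ] [0.46302211 0.2623425  0.006     ]
```

step_arm(
  linear=[
    [6,-3,9],
    [0,0,9],
    [0,0,9],
    [0,0,9],
    [0,0,9],
    [0,0,9],
    [0,0,9],
    [0,0,9],
    [0,0,9],
    [0,0,9],
  ],
  delta_rot=[
    [0,0,-0.1494],
    [0,0,-0.1494],
    [0,0,-0.1494],
    [0,0,-0.1494],
    [0,0,-0.1494],
    [0,0,-0.1494],
    [0,0,-0.1494],
    [0,0,-0.1494],
    [0,0,-0.1494],
    [0,0,-0.1494],
  ],
  grip=[87,87,87,87,87,87,87,87,87,87],
)

```text
time_s: 5.5
tcp_pos: [0.4894, 0.2532, 0.1404]
ee_rot: [[0.237, -0.972, 0.0], [-0.972, -0.237, 0.0], [-0.0, -0.0, -1.0]]
wrist_force: [-0.2, 0.9, 0.3]
gripper_width: 1.001
gripper_force: 0.0
```

```bash
python3 w.py l2 lens_cell lug; python3 - <<'E'
from h import *
a=cv2.imread('pics/l2.png'); cv2.imwrite('pics/l2c.png',cv2.resize(a[100:300,180:400],(660,600),interpolation=cv2.INTER_CUBIC))
E
```

```text
5.5 [0.4894 0.2532 0.1404] [[0.237, -0.972, 0.0], [-0.972, -0.237, 0.0], [-0.0, -0.0, -1.0]] [ 44.2  17.9 -15.1   0.  -57.1 -30.5] [-0.23  0.91  0.34] 1.0010468428304526
lens_cell 0.76 [280.2 187.9] [0.4915 0.2543 0.    ]
lug 0.79 [279.7 164.6] [0.4978 0.2299 0.006 ]
```

View pics/l2c.png

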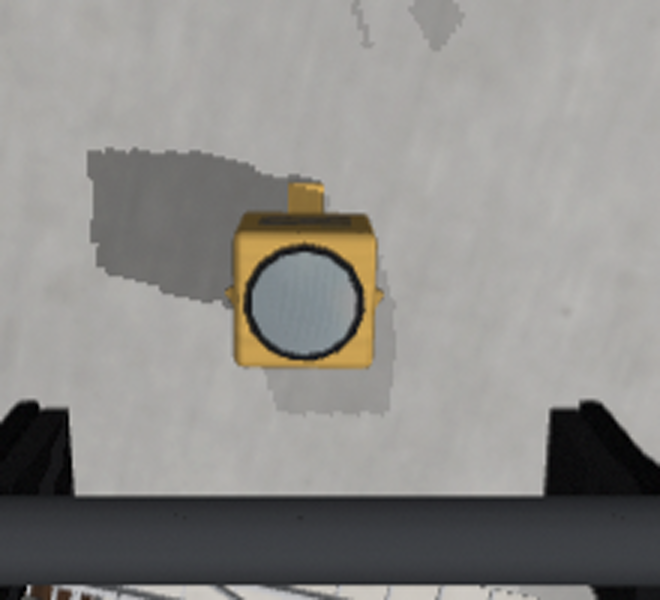

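step_arm(
  linear=[
    [0.5,0,30],
    [0,0,30],
    [0,0,30],
    [0,0,15],
    [0,0,10],
    [0,0,0],
    [0,0,0],
    [0,0,0],
    [0,0,0],
    [0,0,0],
  ],
  delta_rot=[
    [0,0,0],
    [0,0,0],
    [0,0,0],
    [0,0,0],
    [0,0,0],
    [0,0,0],
    [0,0,0],
    [0,0,0],
    [0,0,0],
    [0,0,0],
  ],
  grip=[87,87,87,87,87,87,40,36,36,36],
)

```text
time_s: 6.9
tcp_pos: [0.4906, 0.2555, 0.0268]
ee_rot: [[0.233, -0.972, 0.003], [-0.972, -0.233, 0.003], [-0.002, -0.003, -1.0]]
wrist_force: [0.8, 0.7, 0.5]
gripper_width: 0.628
gripper_force: 0.0
```

step_arm(
  linear=[
    [0,0,0],
    [0,0,0],
    [0,0,0],
    [0,0,0],
  ],
  delta_rot=[
    [0,0,0],
    [0,0,0],
    [0,0,0],
    [0,0,0],
  ],
  grip=[36,36,36,36],
)

```text
time_s: 7.4
tcp_pos: [0.4905, 0.2555, 0.0267]
ee_rot: [[0.234, -0.972, 0.003], [-0.972, -0.234, 0.002], [-0.002, -0.003, -1.0]]
wrist_force: [-1.0, 1.7, 4.2]
gripper_width: 0.475
gripper_force: 30.0
```

step_arm(
  linear=[
    [0,0,-10],
    [0,0,-35],
    [0,0,-50],
    [0,0,-50],
    [0,0,-40],
    [0,0,0],
  ],
  delta_rot=[
    [0,0,0],
    [0,0,0],
    [0,0,0],
    [0,0,0],
    [0,0,0],
    [0,0,0],
  ],
  grip=[36,36,36,36,36,36],
)

```text
time_s: 8.15
tcp_pos: [0.4886, 0.2538, 0.2084]
ee_rot: [[0.235, -0.972, -0.003], [-0.972, -0.235, -0.005], [0.004, 0.004, -1.0]]
wrist_force: [-0.3, -0.7, -2.7]
gripper_width: 0.473
gripper_force: 30.0
```

step_arm(
  linear=[
    [37,16,0],
    [37,16,0],
    [37,16,0],
    [37,16,0],
    [37,16,0],
    [37,16,0],
    [37,16,0],
    [37,16,0],
    [37,16,0],
    [0,0,0],
  ],
  delta_rot=[
    [0,0,0],
    [0,0,0],
    [0,0,0],
    [0,0,0],
    [0,0,0],
    [0,0,0],
    [0,0,0],
    [0,0,0],
    [0,0,0],
    [0,0,0],
  ],
  grip=[36,36,36,36,36,36,36,36,36,36],
)

```text
time_s: 9.4
tcp_pos: [0.4231, -0.1049, 0.2052]
ee_rot: [[0.231, -0.973, -0.013], [-0.973, -0.231, -0.002], [-0.001, 0.013, -1.0]]
wrist_force: [-0.0, -0.0, -1.5]
gripper_width: 0.473
gripper_force: 30.0
```

step_arm(
  linear=[
    [0,0,0],
    [0,0,0],
    [0,0,0],
    [0,0,0],
    [0,0,0],
    [0,0,0],
    [0,0,0],
    [0,0,0],
  ],
  delta_rot=[
    [0,0,0.127],
    [0,0,0.127],
    [0,0,0.127],
    [0,0,0.127],
    [0,0,0.127],
    [0,0,0.127],
    [0,0,0],
    [0,0,0],
  ],
  grip=[36,36,36,36,36,36,36,36],
)

```text
time_s: 10.4
tcp_pos: [0.4263, -0.1027, 0.2084]
ee_rot: [[-0.5, -0.866, -0.004], [-0.866, 0.5, -0.001], [0.003, 0.004, -1.0]]
wrist_force: [0.2, -0.1, -1.0]
gripper_width: 0.473
gripper_force: 30.0
```

```bash
python3 w.py p1 mount spring_axis claw gap lug lens_cell; python3 - <<'E'
from h import *
a=cv2.imread('pics/p1.png'); cv2.imwrite('pics/p1c.png',cv2.resize(a[100:320,140:430],(790,600),interpolation=cv2.INTER_CUBIC))
E
```

```text
10.4 [ 0.4263 -0.1027  0.2084] [[-0.5, -0.866, -0.004], [-0.866, 0.5, -0.001], [0.003, 0.004, -1.0]] [  7.8   3.2 -23.1  -0.  -63.9 -37.8] [ 0.2  -0.14 -1.03] 0.4729231890515297
mount 0.55 [283.9 178.4] [ 0.4245 -0.0989  0.    ]
gap 0.88 [315.9 199.6] [ 0.4026 -0.0582  0.012 ]
lug 0.6 [281.1 185.1] [ 0.4312 -0.0944  0.006 ]
lens_cell 0.64 [286.2 219.4] [ 0.4487 -0.0509  0.    ]
```

View pics/p1c.png

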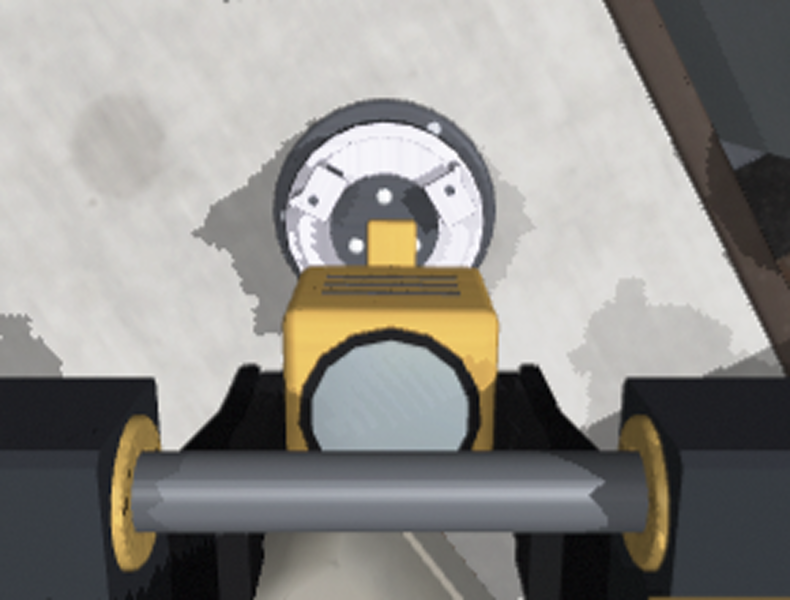

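```bash
cat > rel.py <<'E'
from h import *
c=capture('wrist'); s0=sense()
s=dict(tcp_pos=[0,0,0],ee_rot=np.eye(3)); S=2.7262
f=lambda p:(140+(p[0]+.5)/2.7241-.5,100+(p[1]+.5)/2.7273-.5)
g=lambda p,z:at_z(c,f(p),z,s)[:2]*1000
h=.0267
print('lug tip',g((392,222),h-.006),'minus 28.5 x')
print('head top front edge mid',g((391,309),h-.054),'corners',g((286,311),h-.054),g((497,309),h-.054))
print('dome',g((391,409),h-.0545))
zt=.2084
from scipy.optimize import least_squares
pts=[g(p,zt-.012) for p in[(273,215),(494,215),(386,98),(310,124),(465,128)]]
r=least_squares(lambda q:[np.hypot(*(p-q))-50 for p in pts],[0,0]); print('foot',r.x,r.fun)
for ct in(.052,.058,.064,.075):
    d1,d2,p=g((314,201),zt-ct),g((450,190),zt-ct),g((384,196),zt-ct+.0085)
    # dots: equilateral: third vertex; centroid
    e=d2-d1; m=(d1+d2)/2; L=np.hypot(*e); n=np.array([e[1],-e[0]])/L
    for sgn in(1,-1):
        cen=m+sgn*n*L/(2*np.sqrt(3))
        if cen[0]<m[0]: print(ct,'claw centre',cen,'R',L/np.sqrt(3),'pad',p)
E
python3 rel.py
```

```text
lug tip [30.85361046  1.43362871] minus 28.5 x
head top front edge mid [23.73979232  1.04669001] corners [ 23.35501538 -18.71163469] [23.7323677  20.98690968]
dome [3.68801276 1.05532003]
foot [ 0.59212358 -1.29208887] [-0.67102821 -1.19852672 -0.57617608 -0.02814016  0.75289075]
0.052 claw centre [-0.90319433 -0.70547853] R 31.106740235926377 pad [12.98148501 -1.17499672]
0.058 claw centre [ 0.37125845 -0.68369827] R 30.557998378484474 pad [13.98590233 -1.14566686]
0.064 claw centre [ 1.64571123 -0.66191802] R 30.009256521042577 pad [14.99031965 -1.116337  ]
0.075 claw centre [ 3.98220799 -0.62198756] R 29.00322978239909 pad [16.8317514  -1.06256558]
```

step_arm(
  linear=[
    [-1.5,-2.3,20],
    [0,0,30],
    [0,0,30],
    [0,0,14],
    [0,0,0],
    [0,0,0],
  ],
  delta_rot=[
    [0,0,0],
    [0,0,0],
    [0,0,0],
    [0,0,0],
    [0,0,0],
    [0,0,0],
  ],
  grip=[36,36,36,36,36,36],
)

```text
time_s: 11.55
tcp_pos: [0.4308, -0.1028, 0.1171]
ee_rot: [[-0.502, -0.865, 0.002], [-0.865, 0.502, -0.0], [-0.001, -0.002, -1.0]]
wrist_force: [0.2, 0.4, -2.1]
gripper_width: 0.476
gripper_force: 30.0
```

```bash
python3 w.py p2; python3 - <<'E'
from h import *
a=cv2.imread('pics/p2.png'); cv2.imwrite('pics/p2c.png',cv2.resize(a[120:270,180:380],(800,600),interpolation=cv2.INTER_CUBIC))
E
```

```text
11.55 [ 0.4308 -0.1028  0.1171] [[-0.502, -0.865, 0.002], [-0.865, 0.502, -0.0], [-0.001, -0.002, -1.0]] [  7.7   9.2 -31.    0.  -49.7 -37.9] [ 0.22  0.45 -2.1 ] 0.4756992961743107
```

View pics/p2c.png

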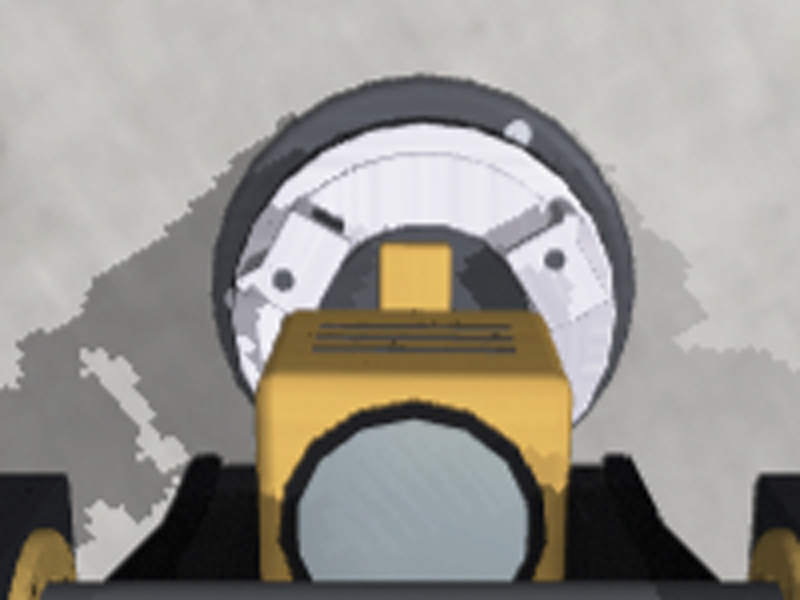

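```bash
cat > rel2.py <<'E'
from h import *
from scipy.optimize import least_squares
c=capture('wrist'); s0=sense()
s=dict(tcp_pos=[0,0,0],ee_rot=np.eye(3))
f=lambda p:(180+(p[0]+.5)/4-.5,120+(p[1]+.5)/4-.5)
g=lambda p,z:at_z(c,f(p),z,s)[:2]*1000
zt=.1171; h=.0267
print('lug tip',g((416,243),h-.006),'corners',g((258,376),h-.054),g((571,376),h-.054), 'low front edge z16',g((283,312),h-.016),g((545,312),h-.016))
pts=[g(p,zt-.012) for p in[(212,283),(634,283),(425,75),(280,135),(580,135)]]
r=least_squares(lambda q:[np.hypot(*(p-q))-50 for p in pts],[0,0]); print('foot',r.x,np.round(r.fun,2))
for z in(.044,.05,.056,.062,.068):
    pts=[g(p,zt-z) for p in[(234,283),(614,283),(420,122),(300,160),(540,158)]]
    r=least_squares(lambda q:[np.hypot(*(p-q[:2]))-q[2] for p in pts],[0,0,42]); print('head circle',z,r.x,np.round(r.fun,2))
for ct in(.052,.058,.064,.075):
    d1,d2=g((284,280),zt-ct),g((555,259),zt-ct)
    e=d2-d1; m=(d1+d2)/2; L=np.hypot(*e); n=np.array([e[1],-e[0]])/L
    cen=min((m+k*n*L/(2*np.sqrt(3)) for k in(1,-1)),key=lambda v:v[0])
    a=[np.degrees(np.arctan2(*(d-cen)[::-1])) for d in(d1,d2)]
    print(ct,'claw centre',cen,'R',L/np.sqrt(3),a)
E
python3 rel2.py
```

```text
lug tip [31.32286642  1.4610012 ] corners [ 23.40432766 -18.98942078] [23.38858528 21.12547959] low front edge z16 [ 22.26860635 -19.4710337 ] [22.25517185 21.69740958]
foot [2.59931189 3.95143716] [-0.51 -1.44  0.13 -0.69  0.68]
head circle 0.044 [ 6.22791962  3.19509567 39.79183471] [-0.24  0.09 -0.42  0.55  0.01]
head circle 0.05 [ 7.74915303  3.13284439 38.8622083 ] [-0.23  0.09 -0.41  0.54  0.01]
head circle 0.056 [ 9.27038621  3.07059305 37.93258203] [-0.22  0.09 -0.4   0.53  0.01]
head circle 0.062 [10.7916195   3.00834168 37.00295569] [-0.22  0.09 -0.39  0.51  0.01]
head circle 0.068 [12.31285278  2.94609036 36.07332936] [-0.21  0.08 -0.38  0.5   0.01]
0.052 claw centre [1.66908318 3.53894068] R 31.275162800422176 [np.float64(-64.51204512589302), np.float64(55.487954874106975)]
0.058 claw centre [3.34915475 3.46639664] R 30.521013493105684 [np.float64(-64.51204512589302), np.float64(55.48795487410697)]
0.064 claw centre [5.02922632 3.3938526 ] R 29.76686418578919 [np.float64(-64.51204512589304), np.float64(55.487954874106975)]
0.075 claw centre [8.10935752 3.26085519] R 28.384257122375615 [np.float64(-64.51204512589302), np.float64(55.48795487410698)]
```

step_arm(
  linear=[
    [0.3,2.3,5],
    [0,0,5],
    [0,0,5],
    [0,0,0],
    [0,0,0],
  ],
  delta_rot=[
    [0,0,0],
    [0,0,0],
    [0,0,0],
    [0,0,0],
    [0,0,0],
  ],
  grip=[36,36,36,36,36],
)

```text
time_s: 12.28
tcp_pos: [0.428, -0.102, 0.1012]
ee_rot: [[-0.502, -0.865, -0.0], [-0.865, 0.502, -0.0], [0.0, -0.0, -1.0]]
wrist_force: [-0.5, 0.2, -1.1]
gripper_width: 0.475
gripper_force: 30.0
```

step_arm(
  linear=[
    [-0.3,-0.4,4],
    [0,0,4],
    [0,0,0],
    [0,0,0],
  ],
  delta_rot=[
    [0,0,0],
    [0,0,0],
    [0,0,0],
    [0,0,0],
  ],
  grip=[36,36,36,36],
)

```text
time_s: 12.78
tcp_pos: [0.4284, -0.1019, 0.0933]
ee_rot: [[-0.502, -0.865, 0.0], [-0.865, 0.502, -0.0], [0.0, -0.0, -1.0]]
wrist_force: [-0.4, 0.3, -1.1]
gripper_width: 0.473
gripper_force: 30.0
```

step_arm(
  linear=[
    [0,0,3],
    [0,0,3],
    [0,0,0],
  ],
  delta_rot=[
    [0,0,0],
    [0,0,0],
    [0,0,0],
  ],
  grip=[36,36,36],
)

```text
time_s: 13.15
tcp_pos: [0.4281, -0.1019, 0.0869]
ee_rot: [[-0.502, -0.865, -0.001], [-0.865, 0.502, -0.0], [0.0, 0.001, -1.0]]
wrist_force: [-0.4, 0.8, -1.1]
gripper_width: 0.474
gripper_force: 30.0
```

step_arm(
  linear=[
    [0,0,2],
    [0,0,2],
    [0,0,0],
  ],
  delta_rot=[
    [0,0,0],
    [0,0,0],
    [0,0,0],
  ],
  grip=[36,36,36],
)

```text
time_s: 13.52
tcp_pos: [0.4282, -0.1019, 0.0831]
ee_rot: [[-0.502, -0.865, -0.001], [-0.865, 0.502, -0.0], [0.0, 0.0, -1.0]]
wrist_force: [0.8, 0.2, -0.6]
gripper_width: 0.473
gripper_force: 30.0
```

step_arm(
  linear=[
    [0,0,2],
    [0,0,1],
    [0,0,0],
  ],
  delta_rot=[
    [0,0,0],
    [0,0,0],
    [0,0,0],
  ],
  grip=[36,36,36],
)

```text
time_s: 13.9
tcp_pos: [0.4283, -0.1019, 0.0802]
ee_rot: [[-0.502, -0.865, -0.0], [-0.865, 0.502, -0.0], [0.0, 0.0, -1.0]]
wrist_force: [-0.3, -0.7, -1.0]
gripper_width: 0.472
gripper_force: 30.0
```

step_arm(
  linear=[
    [0,0,1],
    [0,0,1],
    [0,0,0],
  ],
  delta_rot=[
    [0,0,0],
    [0,0,0],
    [0,0,0],
  ],
  grip=[36,36,36],
)

```text
time_s: 14.28
tcp_pos: [0.4283, -0.1019, 0.0782]
ee_rot: [[-0.502, -0.865, -0.0], [-0.865, 0.502, -0.0], [0.0, 0.0, -1.0]]
wrist_force: [0.3, 0.1, -1.6]
gripper_width: 0.478
gripper_force: 30.0
```

step_arm(
  linear=[
    [0,0,1],
    [0,0,1],
    [0,0,0],
  ],
  delta_rot=[
    [0,0,0],
    [0,0,0],
    [0,0,0],
  ],
  grip=[36,36,36],
)

```text
time_s: 14.65
tcp_pos: [0.4283, -0.1019, 0.0762]
ee_rot: [[-0.502, -0.865, -0.0], [-0.865, 0.502, -0.0], [0.0, 0.0, -1.0]]
wrist_force: [-0.4, -0.3, -1.6]
gripper_width: 0.473
gripper_force: 30.0
```

step_arm(
  linear=[
    [0,0,1],
    [0,0,0],
  ],
  delta_rot=[
    [0,0,0],
    [0,0,0],
  ],
  grip=[36,36],
)

```text
time_s: 14.9
tcp_pos: [0.4283, -0.1019, 0.0752]
ee_rot: [[-0.502, -0.865, -0.0], [-0.865, 0.502, -0.0], [0.0, 0.0, -1.0]]
wrist_force: [-0.0, -0.5, -2.4]
gripper_width: 0.47
gripper_force: 30.0
```

step_arm(
  linear=[
    [0,0,1],
    [0,0,0],
  ],
  delta_rot=[
    [0,0,0],
    [0,0,0],
  ],
  grip=[36,36],
)

```text
time_s: 15.15
tcp_pos: [0.4283, -0.1019, 0.0741]
ee_rot: [[-0.502, -0.865, -0.0], [-0.865, 0.502, -0.0], [0.0, 0.0, -1.0]]
wrist_force: [0.1, 0.2, -1.4]
gripper_width: 0.474
gripper_force: 30.0
```

step_arm(
  linear=[
    [0,0,1],
    [0,0,0],
  ],
  delta_rot=[
    [0,0,0],
    [0,0,0],
  ],
  grip=[36,36],
)

```text
time_s: 15.4
tcp_pos: [0.4283, -0.1019, 0.0732]
ee_rot: [[-0.502, -0.865, -0.0], [-0.865, 0.502, -0.0], [0.0, 0.0, -1.0]]
wrist_force: [-0.1, -0.5, -1.3]
gripper_width: 0.476
gripper_force: 30.0
```

step_arm(
  linear=[
    [0,0,1],
    [0,0,0],
  ],
  delta_rot=[
    [0,0,0],
    [0,0,0],
  ],
  grip=[36,36],
)

```text
time_s: 15.65
tcp_pos: [0.4285, -0.1019, 0.0725]
ee_rot: [[-0.502, -0.865, 0.0], [-0.865, 0.502, -0.0], [-0.0, -0.0, -1.0]]
wrist_force: [0.2, 0.3, 1.7]
gripper_width: 0.475
gripper_force: 30.0
```

step_arm(
  linear=[
    [0,0,1],
    [0,0,1],
    [0,0,0],
  ],
  delta_rot=[
    [0,0,0],
    [0,0,0],
    [0,0,0],
  ],
  grip=[36,36,36],
)

```text
time_s: 16.02
tcp_pos: [0.4286, -0.1019, 0.0705]
ee_rot: [[-0.502, -0.865, 0.0], [-0.865, 0.502, -0.0], [-0.0, -0.0, -1.0]]
wrist_force: [-0.6, 0.9, 4.3]
gripper_width: 0.476
gripper_force: 30.0
```

step_arm(
  linear=[
    [0,0,1],
    [0,0,1],
    [0,0,0],
  ],
  delta_rot=[
    [0,0,0],
    [0,0,0],
    [0,0,0],
  ],
  grip=[36,36,36],
)

```text
time_s: 16.4
tcp_pos: [0.4286, -0.1019, 0.0685]
ee_rot: [[-0.502, -0.865, 0.0], [-0.865, 0.502, -0.0], [-0.0, -0.0, -1.0]]
wrist_force: [-2.0, 1.0, 5.7]
gripper_width: 0.474
gripper_force: 30.0
```

step_arm(
  linear=[
    [0,0,1],
    [0,0,0],
  ],
  delta_rot=[
    [0,0,0],
    [0,0,0],
  ],
  grip=[36,36],
)

```text
time_s: 16.65
tcp_pos: [0.4286, -0.1019, 0.0676]
ee_rot: [[-0.502, -0.865, 0.0], [-0.865, 0.502, -0.0], [-0.0, -0.0, -1.0]]
wrist_force: [-1.3, 0.2, 7.0]
gripper_width: 0.478
gripper_force: 30.0
```

step_arm(
  linear=[
    [0,0,1],
    [0,0,0],
  ],
  delta_rot=[
    [0,0,0],
    [0,0,0],
  ],
  grip=[36,36],
)

```text
time_s: 16.9
tcp_pos: [0.4286, -0.1019, 0.0667]
ee_rot: [[-0.502, -0.865, 0.0], [-0.865, 0.502, -0.0], [-0.0, -0.0, -1.0]]
wrist_force: [-2.0, 1.9, 8.4]
gripper_width: 0.478
gripper_force: 30.0
```

step_arm(
  linear=[
    [0,0,0.7],
    [0,0,0],
    [0,0,0],
  ],
  delta_rot=[
    [0,0,0],
    [0,0,0],
    [0,0,0],
  ],
  grip=[36,36,36],
)

```text
time_s: 17.27
tcp_pos: [0.4287, -0.1018, 0.0662]
ee_rot: [[-0.502, -0.865, 0.001], [-0.865, 0.502, -0.0], [-0.0, -0.001, -1.0]]
wrist_force: [-2.3, 1.0, 8.7]
gripper_width: 0.476
gripper_force: 30.0
```

```bash
python3 - <<'E'
from h import *
F=[];M=[]
for _ in range(6):
    capture('wrist'); s=sense(); F.append(s['wrist_force']);M.append(s['moment'])
print(np.mean(F,0),np.mean(M,0),s['tcp_pos'],np.array(s['ee_rot'])[2])
E
```

```text
[-1.97535968  1.18774779  8.22477235] [0.48320372 0.81415475 0.01310895] [ 0.42865178 -0.10188674  0.06616709] [-1.04545250e-04 -5.52903427e-04 -9.99999842e-01]
```

step_arm(
  linear=[
    [0,0.3,0.4],
    [0,-0.2,0],
    [0,-0.2,0],
    [0,-0.2,0],
  ],
  delta_rot=[
    [0,0,0],
    [0,0,0.08],
    [0,0,0.08],
    [0,0,0.08],
  ],
  grip=[36,36,36,36],
)

```text
time_s: 18.08
tcp_pos: [0.4298, -0.1021, 0.0661]
ee_rot: [[-0.694, -0.72, 0.002], [-0.72, 0.694, -0.0], [-0.001, -0.002, -1.0]]
wrist_force: [-1.9, 0.7, 8.4]
gripper_width: 0.475
gripper_force: 30.0
```

```bash
cat > f.py <<'E'
from h import *
F=[];M=[]
for _ in range(4):
    capture('top'); s=sense(); F.append(s['wrist_force']);M.append(s['moment'])
R=np.array(s['ee_rot'])
print(s['time_s'],np.round(np.mean(F,0),2),np.round(np.mean(M,0),3),np.round(s['tcp_pos'],4),'yaw',np.degrees(np.arctan2(R[1,0],R[0,0])).round(2),R[2].round(4),s['gripper_width'],'F tool',np.round(R.T@np.mean(F,0),2))
E
python3 f.py
```

```text
18.275 [-1.21  0.54  8.59] [ 0.139  0.457 -0.103] [ 0.4299 -0.1022  0.0661] yaw -133.86 [-0.0016 -0.0021 -1.    ] 0.47654120911865466 F tool [ 0.44  1.22 -8.59]
```

step_arm(
  linear=[
    [0.2,0,0.2],
    [0.2,0,0],
    [0,-0.2,0],
    [0,0,0],
  ],
  delta_rot=[
    [0,0,0.08],
    [0,0,0.08],
    [0,0,0.08],
    [0,0,0],
  ],
  grip=[36,36,36,36],
)

```text
time_s: 18.77
tcp_pos: [0.4303, -0.1026, 0.0661]
ee_rot: [[-0.845, -0.535, 0.004], [-0.535, 0.845, -0.0], [-0.003, -0.002, -1.0]]
wrist_force: [-0.3, -0.4, 8.3]
gripper_width: 0.478
gripper_force: 30.0
```

```bash
python3 f.py
```

```text
18.975 [-0.6   0.37  8.6 ] [-0.002  0.16  -0.078] [ 0.4304 -0.1026  0.0661] yaw -147.6 [-0.0032 -0.0025 -1.    ] 0.47494713022432666 F tool [ 0.28  0.61 -8.61]
```

step_arm(
  linear=[
    [0,-0.15,0],
    [0,-0.15,0],
    [0,-0.15,0],
    [0,0,0],
  ],
  delta_rot=[
    [0,0,0.08],
    [0,0,0.08],
    [0,0,0.08],
    [0,0,0],
  ],
  grip=[36,36,36,36],
)

```text
time_s: 19.48
tcp_pos: [0.4307, -0.103, 0.0662]
ee_rot: [[-0.948, -0.319, 0.004], [-0.319, 0.948, -0.0], [-0.004, -0.002, -1.0]]
wrist_force: [-0.6, -0.5, 8.2]
gripper_width: 0.473
gripper_force: 30.0
```

```bash
python3 f.py
```

```text
19.675 [-0.32 -0.56  8.76] [-0.06   0.073 -0.072] [ 0.4308 -0.103   0.0662] yaw -161.35 [-0.004  -0.0018 -1.    ] 0.4768741672422722 F tool [ 0.45 -0.45 -8.76]
```

step_arm(
  linear=[
    [0,-0.15,0],
    [0,-0.15,0],
    [0,-0.1,0],
    [0,0,0],
  ],
  delta_rot=[
    [0,0,0.08],
    [0,0,0.08],
    [0,0,0.06],
    [0,0,0],
  ],
  grip=[36,36,36,36],
)

```text
time_s: 20.18
tcp_pos: [0.431, -0.1034, 0.0662]
ee_rot: [[-0.994, -0.105, 0.005], [-0.105, 0.994, -0.001], [-0.005, -0.001, -1.0]]
wrist_force: [0.1, -0.6, 7.8]
gripper_width: 0.475
gripper_force: 30.0
```

```bash
python3 f.py
```

```text
20.375 [0.17 0.05 8.37] [-0.14   0.044 -0.056] [ 0.431  -0.1034  0.0662] yaw -173.94 [-0.0046 -0.001  -1.    ] 0.47616618949908507 F tool [-0.22  0.03 -8.37]
```

step_arm(
  linear=[
    [0,-0.1,0],
    [0,0,0],
  ],
  delta_rot=[
    [0,0,0.04],
    [0,0,0],
  ],
  grip=[36,36],
)

```text
time_s: 20.62
tcp_pos: [0.431, -0.1035, 0.0662]
ee_rot: [[-0.998, -0.066, 0.005], [-0.066, 0.998, -0.001], [-0.005, -0.001, -1.0]]
wrist_force: [-0.2, 0.7, 8.1]
gripper_width: 0.475
gripper_force: 30.0
```

```bash
python3 f.py
```

```text
20.825 [-0.17 -0.43  8.43] [-0.132  0.035 -0.021] [ 0.431  -0.1035  0.0662] yaw -176.22 [-4.6e-03 -8.0e-04 -1.0e+00] 0.4737647912696813 F tool [ 0.16 -0.42 -8.43]
```

step_arm(
  linear=[
    [0,-0.1,0],
    [0,0,0],
  ],
  delta_rot=[
    [0,0,0.03],
    [0,0,0],
  ],
  grip=[36,36],
)

```text
time_s: 21.08
tcp_pos: [0.431, -0.1036, 0.0662]
ee_rot: [[-0.999, -0.036, 0.005], [-0.036, 0.999, -0.001], [-0.005, -0.001, -1.0]]
wrist_force: [0.0, -0.3, 8.6]
gripper_width: 0.477
gripper_force: 30.0
```

```bash
python3 f.py
```

```text
21.275 [0.09 0.22 8.53] [-0.098 -0.006 -0.012] [ 0.431  -0.1036  0.0662] yaw -177.93 [-4.6e-03 -7.0e-04 -1.0e+00] 0.47774460836884725 F tool [-0.14  0.21 -8.53]
```

step_arm(
  linear=[
    [0,-0.1,0],
    [0,0,0],
  ],
  delta_rot=[
    [0,0,0.03],
    [0,0,0],
  ],
  grip=[36,36],
)

```text
time_s: 21.52
tcp_pos: [0.4311, -0.1037, 0.0662]
ee_rot: [[-1.0, -0.006, 0.005], [-0.006, 1.0, -0.001], [-0.005, -0.001, -1.0]]
wrist_force: [-0.1, 0.4, 8.5]
gripper_width: 0.473
gripper_force: 30.0
```

```bash
python3 f.py
```

```text
21.725 [-0.3  -0.39  8.56] [-0.092 -0.016  0.012] [ 0.4311 -0.1037  0.0662] yaw -179.65 [-4.8e-03 -6.0e-04 -1.0e+00] 0.47594690220942537 F tool [ 0.26 -0.4  -8.56]
```

step_arm(
  linear=[
    [0,0,0],
    [0,0,0],
  ],
  delta_rot=[
    [0,0,0.02],
    [0,0,0],
  ],
  grip=[36,36],
)

```text
time_s: 21.98
tcp_pos: [0.431, -0.1037, 0.0662]
ee_rot: [[-1.0, 0.014, 0.005], [0.014, 1.0, -0.001], [-0.005, -0.001, -1.0]]
wrist_force: [-0.5, -1.3, 9.0]
gripper_width: 0.479
gripper_force: 30.0
```

```bash
python3 f.py
```

```text
22.175 [-0.26 -0.08  8.92] [-0.021  0.053  0.143] [ 0.431  -0.1037  0.0662] yaw 179.23 [-4.5e-03 -5.0e-04 -1.0e+00] 0.4732249349054772 F tool [ 0.22 -0.09 -8.92]
```

step_arm(
  linear=[
    [0,0,0],
    [0,0,0],
  ],
  delta_rot=[
    [0,0,0.02],
    [0,0,0],
  ],
  grip=[36,36],
)

```text
time_s: 22.42
tcp_pos: [0.4309, -0.1037, 0.0662]
ee_rot: [[-0.999, 0.033, 0.004], [0.033, 0.999, -0.001], [-0.004, -0.001, -1.0]]
wrist_force: [-0.5, -0.7, 8.5]
gripper_width: 0.471
gripper_force: 30.0
```

```bash
python3 f.py
```

```text
22.625 [ 0.19 -0.31  8.2 ] [-0.087  0.105  0.24 ] [ 0.4309 -0.1037  0.0662] yaw 178.11 [-4.4e-03 -6.0e-04 -1.0e+00] 0.4777796948861832 F tool [-0.24 -0.31 -8.2 ]
```

step_arm(
  linear=[
    [0,0,0],
    [0,0,-0.5],
    [0,0,0],
  ],
  delta_rot=[
    [0,0,-0.025],
    [0,0,0],
    [0,0,0],
  ],
  grip=[36,36,36],
)

```text
time_s: 23.0
tcp_pos: [0.4308, -0.1037, 0.0665]
ee_rot: [[-1.0, 0.009, 0.004], [0.009, 1.0, -0.0], [-0.004, -0.0, -1.0]]
wrist_force: [0.0, 0.5, 7.3]
gripper_width: 0.477
gripper_force: 30.0
```

```bash
python3 f.py
```

```text
23.2 [ 0.2  -0.36  7.56] [-0.051  0.003  0.037] [ 0.4308 -0.1037  0.0665] yaw 179.49 [-4.2e-03 -4.0e-04 -1.0e+00] 0.47542137028399273 F tool [-0.23 -0.36 -7.56]
```

step_arm(
  linear=[
    [0,0,-0.5],
    [0,0,-0.5],
    [0,0,0],
  ],
  delta_rot=[
    [0,0,0],
    [0,0,0],
    [0,0,0],
  ],
  grip=[36,36,36],
)

```text
time_s: 23.58
tcp_pos: [0.4307, -0.1037, 0.0674]
ee_rot: [[-1.0, 0.009, 0.004], [0.009, 1.0, -0.0], [-0.004, -0.0, -1.0]]
wrist_force: [0.5, 0.1, 6.8]
gripper_width: 0.475
gripper_force: 30.0
```

```bash
python3 f.py
```

```text
23.775 [ 0.37 -0.23  6.8 ] [-0.1   -0.08   0.043] [ 0.4307 -0.1037  0.0674] yaw 179.48 [-4.1e-03 -4.0e-04 -1.0e+00] 0.4727531739270617 F tool [-0.4  -0.23 -6.8 ]
```

step_arm(
  linear=[
    [0,0,-0.4],
    [0,0,0],
  ],
  delta_rot=[
    [0,0,0],
    [0,0,0],
  ],
  grip=[36,36],
)

```text
time_s: 24.02
tcp_pos: [0.4307, -0.1037, 0.0678]
ee_rot: [[-1.0, 0.009, 0.004], [0.009, 1.0, -0.0], [-0.004, -0.0, -1.0]]
wrist_force: [0.0, -0.9, 5.7]
gripper_width: 0.47
gripper_force: 30.0
```

```bash
python3 f.py
```

```text
24.225 [ 0.1  -0.08  6.16] [-0.107 -0.114  0.024] [ 0.4307 -0.1037  0.0677] yaw 179.48 [-4.e-03 -4.e-04 -1.e+00] 0.4756970837782921 F tool [-0.12 -0.08 -6.16]
```

step_arm(
  linear=[
    [0,0,-0.4],
    [0,0,0],
  ],
  delta_rot=[
    [0,0,0],
    [0,0,0],
  ],
  grip=[36,36],
)

```text
time_s: 24.48
tcp_pos: [0.4307, -0.1037, 0.0681]
ee_rot: [[-1.0, 0.009, 0.004], [0.009, 1.0, -0.0], [-0.004, -0.0, -1.0]]
wrist_force: [0.5, 0.3, 5.8]
gripper_width: 0.471
gripper_force: 30.0
```

```bash
python3 f.py
```

```text
24.675 [ 0.62 -0.61  5.59] [-0.155 -0.151  0.042] [ 0.4307 -0.1036  0.068 ] yaw 179.48 [-3.9e-03 -3.0e-04 -1.0e+00] 0.47378890843299404 F tool [-0.65 -0.61 -5.59]
```

step_arm(
  linear=[
    [0,0,-0.4],
    [0,0,-0.2],
    [0,0,0],
  ],
  delta_rot=[
    [0,0,0],
    [0,0,0],
    [0,0,0],
  ],
  grip=[36,36,36],
)

```text
time_s: 25.05
tcp_pos: [0.4302, -0.1036, 0.0682]
ee_rot: [[-1.0, 0.01, 0.003], [0.01, 1.0, -0.0], [-0.003, -0.0, -1.0]]
wrist_force: [3.5, -1.5, 3.3]
gripper_width: 0.471
gripper_force: 30.0
```

```bash
python3 f.py
```

```text
25.25 [ 4.03 -1.67  3.42] [-0.646 -1.206  0.067] [ 0.43   -0.1036  0.0682] yaw 179.44 [-2.5e-03 -1.0e-04 -1.0e+00] 0.4775546340284965 F tool [-4.06 -1.64 -3.41]
```

step_arm(
  linear=[
    [0,0,-0.4],
    [0,0,-0.2],
    [0,0,0],
  ],
  delta_rot=[
    [0,0,0],
    [0,0,0],
    [0,0,0],
  ],
  grip=[36,36,36],
)

```text
time_s: 25.62
tcp_pos: [0.4299, -0.1035, 0.0684]
ee_rot: [[-1.0, 0.01, 0.002], [0.01, 1.0, 0.0], [-0.002, 0.0, -1.0]]
wrist_force: [5.0, -2.8, -0.6]
gripper_width: 0.476
gripper_force: 30.0
```

```bash
python3 f.py
```

```text
25.825 [ 5.11 -1.66 -0.3 ] [-0.897 -1.769  0.042] [ 0.4298 -0.1036  0.0684] yaw 179.43 [-0.0021  0.     -1.    ] 0.47498011814608326 F tool [-5.12 -1.6   0.31]
```

step_arm(
  linear=[
    [-0.5,-0.15,0],
    [0,0,0],
  ],
  delta_rot=[
    [0,0,0],
    [0,0,0],
  ],
  grip=[36,36],
)

```text
time_s: 26.08
tcp_pos: [0.4299, -0.1036, 0.0684]
ee_rot: [[-1.0, 0.01, 0.001], [0.01, 1.0, 0.0], [-0.001, 0.0, -1.0]]
wrist_force: [5.1, -2.0, -0.3]
gripper_width: 0.467
gripper_force: 30.0
```

```bash
python3 f.py
```

```text
26.275 [ 5.13 -1.62  0.16] [-0.565 -1.664  0.055] [ 0.4299 -0.1036  0.0684] yaw 179.42 [-1.3e-03  2.0e-04 -1.0e+00] 0.47475311087294786 F tool [-5.15 -1.57 -0.15]
```

step_arm(
  linear=[
    [-0.6,-0.3,0],
    [-0.6,0,0],
    [0,0,0],
  ],
  delta_rot=[
    [0,0,0],
    [0,0,0],
    [0,0,0],
  ],
  grip=[36,36,36],
)

```text
time_s: 26.65
tcp_pos: [0.4301, -0.1038, 0.0683]
ee_rot: [[-1.0, 0.01, -0.001], [0.01, 1.0, 0.0], [0.001, 0.0, -1.0]]
wrist_force: [2.7, 2.1, 1.2]
gripper_width: 0.479
gripper_force: 30.0
```

```bash
python3 f.py
```

```text
26.85 [2.57 1.86 1.57] [ 0.721 -0.98   0.074] [ 0.4301 -0.1038  0.0683] yaw 179.4 [ 6.e-04  4.e-04 -1.e+00] 0.4761532282441514 F tool [-2.55  1.88 -1.57]
```

Forces are small now; open slowly, then retreat.

step_arm(
  linear=[
    [-0.4,0.2,0],
    [0,0,0],
    [0,0,0],
    [0,0,0],
    [0,0,0],
    [0,0,0],
  ],
  delta_rot=[
    [0,0,0],
    [0,0,0],
    [0,0,0],
    [0,0,0],
    [0,0,0],
    [0,0,0],
  ],
  grip=[36,36,50,60,70,80],
)

```text
time_s: 27.6
tcp_pos: [0.4303, -0.104, 0.0682]
ee_rot: [[-1.0, 0.01, -0.001], [0.01, 1.0, -0.0], [0.001, -0.0, -1.0]]
wrist_force: [-0.1, 0.9, 0.4]
gripper_width: 0.832
gripper_force: 0.0
```

step_arm(
  linear=[
    [0,0,0],
    [0,0,-10],
    [0,0,-30],
    [0,0,-40],
    [0,0,-40],
    [0,0,0],
  ],
  delta_rot=[
    [0,0,0],
    [0,0,0],
    [0,0,0],
    [0,0,0],
    [0,0,0],
    [0,0,0],
  ],
  grip=[80,80,80,80,80,80],
)

```text
time_s: 28.35
tcp_pos: [0.4332, -0.1038, 0.1924]
ee_rot: [[-1.0, 0.01, 0.009], [0.01, 1.0, 0.0], [-0.009, 0.0, -1.0]]
wrist_force: [-0.7, 0.1, -0.8]
gripper_width: 0.92
gripper_force: 0.0
```

```bash
python3 w.py e1 lens_cell lug; python3 - <<'E'
from h import *
a=cv2.imread('pics/e1.png'); cv2.imwrite('pics/e1c.png',cv2.resize(a[90:270,160:400],(800,600),interpolation=cv2.INTER_CUBIC))
E
```

```text
28.35 [ 0.4332 -0.1038  0.1924] [[-1.0, 0.01, 0.009], [0.01, 1.0, 0.0], [-0.009, 0.0, -1.0]] [  7.6   4.4 -24.4   0.1 -60.8 -98.2] [-0.73  0.08 -0.82] 0.9196711209993826
lens_cell 0.6 [283.  175.9] [ 0.4306 -0.1022  0.    ]
lug 0.78 [283.9 158.1] [ 0.4086 -0.101   0.006 ]
```

View pics/e1c.png

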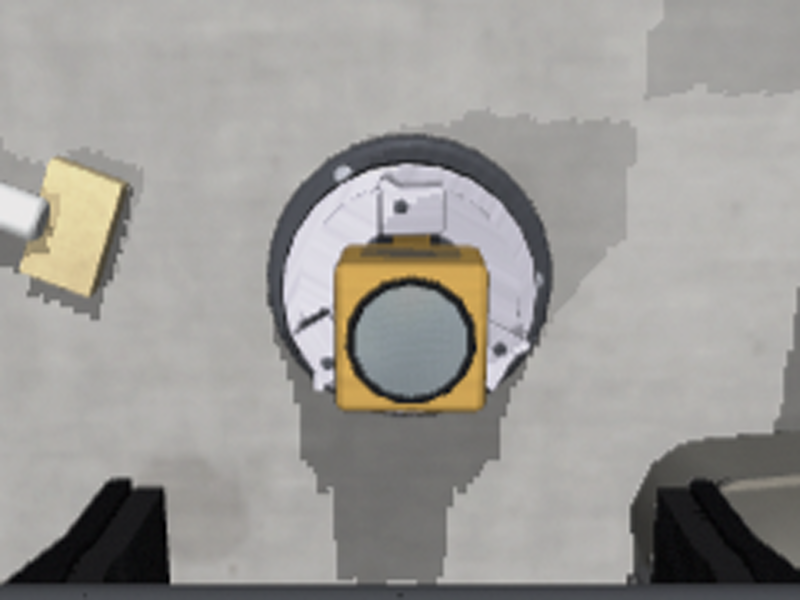

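```bash
python3 -c "
from station import finish_job;print(finish_job())"
```

```text
the job is handed in; nothing more can be done
None
```

I fitted the lens cell in the mount, turned it clockwise until it met the stops, eased back about 1.4°, let it rise onto the bearing points and released it; in the last picture the visible lug is centred under its claw and the cell looks level. I handed the job in at about 28 s and did not see the verdict.

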